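# Scraper into the spice carousel, knobbed jar turned to the front and held

### The arm

A 7-joint arm with a two-finger parallel gripper is mounted at the origin on the work surface. World frame = base frame: x ahead of the robot, y to its left, z up, the work surface at z = 0. Lengths are in mm, angles in rad, forces in N, time in s.
With the tool pointing down it reaches from about 400 to 875 mm from the base axis. Payload 4.4 kg.
Tool frame: the origin (TCP) lies at the very end of the fingers, on their centre line; the grasp point (between the pads) lies 19 mm behind it; z points along the fingers, y is the direction in which the jaws open and shut (so a half turn about z gives the same grasp; the last joint's range is limited). The gripper opens to 85 mm and grips with 20 to 120 N. Pads are 22 mm wide; open, the fingers measure 114 mm over their backs; the gripper's body (76 mm by 85 mm) begins 54 mm behind the grasp point. The pads swing forward as they close: fully open they stand 13 mm farther back than shut.
Start: joints at [1.067, 0.628, 0.038, 1.517, -0.027, 0.996, -0.02], TCP at [275.594, -588.698, 231.313] pointing down, gripper open.
Joint ranges: [-3.06, 3.06], [-0.37, 2.12], [-1.25, 1.32], [0.18, 2.47], [-1.1, 4.24], [0.23, 1.98], [-2.94, 2.94]. Speed limits (rad/s): [2.57, 2.57, 3.14, 3.14, 3.14, 3.14, 3.14].

### API

Orientations are given as [roll, pitch, yaw] about the fixed x, y, z axes, in that order (R = Rz(yaw) Ry(pitch) Rx(roll)).
In Python, from cell import read_state, get_image, calibration, finish_job gives the robot as it stands. The module is installed in compiled form; this text tells all that it offers.
- The arm moves only by the tool apply_moves, never from a script. Its argument "increments" is a list of rows, each an object of numbers: "tx", "ty", "tz": the shift along the world's x, y, z in m; "rx", "ry", "rz": the turn, a rotation vector about the world's x, y, z in units of 5 degrees (1.0 is 5 degrees); "claw": the finger opening in m, from 0 to 0.0854. In form: [{"tx": .., "ty": .., "tz": .., "rx": .., "ry": .., "rz": .., "claw": ..}, ...]. A call has 1 to 12 rows; each row is the pose to reach, as a shift and turn from the pose commanded when the call began; what a row does not reach only later rows make up. A row lasts 1/10 s, in which the tool goes at most 50 mm and 8.59 degrees, less where a joint would pass 70% of its speed; a pose out of reach is approached as far as the arm can. A call with a gripper value outside its range is refused whole. The fingers move at their own pace and stop on an object; the grip force is fixed at half the most. Time passes only in rows, so rows that repeat a pose let the fingers close. It gives the time, the measured TCP pose, the force and the opening at its end, in the units of the state.
- read_state(): the state, without advancing time (a new reading comes with each control period).
- get_image(name): name is "side" or "top" or "wrist"; returns the picture (480x640x3 uint8, red, green, blue); there is no depth.
- calibration(name): a dict with "camera_matrix" (3x3 intrinsics, pixels), "origin" and "attitude" of the camera in the world. Camera axes: x right, y up, looking along -z (the intrinsics and any distortion apply to the point x, -y, -z); pixel columns grow to the right and rows downward; lengths in mm; the calibration is good to about 2 mm. A picture is of the moment at which its call begins: read the wrist's pose just before it. calibration takes no time and is no camera call; for the wrist camera it gives the pose at the moment of the call.
- finish_job(): hands the job in, once; it reports no verdict.
The state is a dict: "clock": time; "qpos": joint angles; "qd": joint speeds; "tau": joint torques, N m; "eef_pos": TCP position; "tool_rot": TCP orientation; "force": force on the tool from outside, world axes, zero at the start; "torque": the same for the moment, N m; "width": finger opening in mm.
Only numpy, scipy, OpenCV 4.12 (cv2) and the standard library are available. Lean on these libraries where they do the work, as an engineer would, in place of code of your own. Each camera call takes 0.05 s, during which the arm holds its last target. There are 200 camera calls.

### The job

Put the dough scraper away: take it from the draining rack, slide it blade down, gently and all the way, into the slot in the middle of the spice carousel (do not drop it in), and let go of it. Then take the tall jar by the knob on its lid and turn the carousel steadily, without spinning it fast, until that jar stands squarely in line with the tongue that sticks out of the fixed base; finish while still gripping the knob, holding the carousel still there. Leave everything else where it stands.

Things in the scene. Friction and masses are not known exactly. Their poses are not given: they have to be found in the camera images.
- scraper: dough scraper, 150 g: steel blade 94 long (own y) x 3 thick (x) x 62 mm high, black handle bar on top 110 (y) x 18 (x) mm, 62 to 90 mm above the blade's lower edge. Origin: middle of that edge; z up. Same turned half round. Stands loose in a grey draining rack's channel (posts reach 36 mm up from the origin); a board, 72 mm high, stands parallel, 75 mm away on its +x side
- slot (a point): middle of the slot's floor in the wooden block on the turntable's axis, 32 mm above the table; axes turn with the turntable. Slot open at the top, 100 (point y) x 7 (x) mm, 44 deep; block 120 x 27 mm, top at 76 mm. Scraper seated: its origin here, y along the slot, handle 94 to 122 mm above the table. Jars around stand 88 mm off the axis, the five flat-lidded ones up to 126 mm above the table
- turntable (a joint): angle of the carousel's turntable (disc 280 mm across, top 26 mm above the table) about its upright axis, rad, anticlockwise from above, no stops; 0 or a whole turn: tall jar at the front. Friction about 0.06 N m: stays where left. Six jars 44 mm across are fixed on it, 110 mm from the axis, 60 degrees apart
- tall_jar: the tall jar with the knob on its lid (the only one with a knob): white ceramic, 44 mm in diameter, fixed to the turntable. Origin: centre of its underside, 110 mm from the turntable's axis and 26 mm above the table; lid top 105 mm above the origin. From the slot it lies along -x of point slot
- knob: the wooden knob on the tall jar's lid, fixed to it: upright cylinder 26 mm in diameter and 30 mm high on a neck 16 mm in diameter and 10 mm high. Origin: on the jar's axis at the lid's top (neck's foot), 131 mm above the table; the cylinder spans 10 to 40 mm above the origin
- front_spot (a point): where the tall jar's underside belongs: point of the fixed base 110 mm from the turntable's axis, 26 mm above the table, in line with the dark wooden tongue (30 wide, 12 mm high) that sticks out from under the turntable on the robot's side, to 175 mm from the axis. Its -x axis points outward along the tongue
- board: small wooden chopping board 100 x 72 x 10 mm standing on edge in the draining rack beside the scraper; origin in the middle of its lower edge. Leave alone
- mug: blue mug, 76 mm in diameter and 85 mm high; origin under its centre. Leave alone
- canister_a: white jar with a black cap, 92 mm in diameter, 150 mm high; origin under its centre. Leave alone
- canister_b: white jar with a wooden cap, 92 mm in diameter, 130 mm high; origin under its centre. Leave alone
- salt_pot: steel salt pot, 52 mm in diameter, 100 mm high; origin under its centre. Leave alone
- egg_cup: white egg cup, 50 mm in diameter, 65 mm high; origin under its centre. Leave alone
- spoon: steel spoon 160 mm long lying on the table; origin at its underside. Leave alone
Mind the look-alikes: they are no part of the job. Leave any red look-alike of the scraper alone.

How it is judged (in metres and radians):
On the way, in this order (a step that is already met when the one before it is completed fails the run):
1. the scraper is fully down in the carousel's slot and released (horizontal distance between scraper and slot below 0.01 m and z of scraper in the frame of slot below 0.008 m and angle between scraper's own z axis and vertical below 0.2 rad and contact force between the fingers and scraper below 0.3 N), for 0.2 s.
2. the tall jar is gripped by its knob (over 5 N) while still more than 30 mm short of the front (contact force between the fingers and knob above 5 N and horizontal distance between tall_jar and front_spot above 0.03 m), for 0.1 s.
At the end, for the whole second after the job is handed in: Tall jar within 10 mm of its place at the tongue, its knob gripped by the fingers with over 5 N, turntable still (under 0.06 rad/s), scraper in the slot within 10 mm sideways and 8 mm in height of the middle of the slot floor, leaning under 0.2 rad, not touched by the fingers (all of step 1 and horizontal distance between tall_jar and front_spot below 0.01 m and contact force between the fingers and knob above 5 N and velocity of joint turntable between -0.06 and 0.06 rad/s); the arm keeps its last pose, push and grip.
It fails at once if the scraper is dropped or slammed into the slot (over 0.5 m/s within the slot) (horizontal distance between scraper and slot below 0.03 m and z of scraper in the frame of slot below 0.04 m and linear speed of scraper above 0.5 m/s).
It fails at once if the carousel is spun faster than 4 rad/s (velocity of joint turntable above 4 rad/s or velocity of joint turntable below -4 rad/s).
It fails at once if a bystander is moved by more than 30 mm (distance of any of board, mug, canister_a, canister_b, salt_pot, egg_cup, spoon from where it was at the start of the episode above 0.03 m).
It also fails if it takes over 64 s, if anything falls off the work surface, if the arm or the gripper's body presses on something with over 40 N, if the wrist force passes 120 N, or if a joint passes its speed limit or range.

## Working session

There is one attempt and no reset: what is moved stays moved. The work goes in short steps, Python scripts to look and compute and a tool call to move; the robot and the scene stay as the last step left them, time stands still between calls to the robot, and variables do not carry over. Pictures are saved under pics/ and viewed, about 8 in all and at most 12, crops included, and the job is handed in when it is done.

Besides the shell and the picture viewer there is one more tool, called after "Call:" as name(argument=value, ...) on one line, values as JSON. apply_moves: Moves the arm, as the interface text tells. Its arguments: {"type":"object","properties":{"increments":{"type":"array"}},"required":["increments"]}

```bash
mkdir -p pics; cat > h.py <<'E'
import numpy as np, cv2
from cell import *
def ray(c,u,v):
    K=np.array(c["camera_matrix"]);p=np.linalg.inv(K)@[u,v,1]
    A=np.array(c["attitude"],float)
    if A.shape!=(3,3):
        from scipy.spatial.transform import Rotation as R
        A=R.from_euler('xyz',A).as_matrix()
    return np.array(c["origin"]),A@(p*[1,-1,-1])
def onz(c,u,v,z):
    o,d=ray(c,u,v);return (o+d*(z-o[2])/d[2]).round(1)
def snap(n,f):
    im=get_image(n);cv2.imwrite('pics/'+f,im[:,:,::-1]);return im
E
python3 - <<'E'
from h import *
for n in("top","side"):
    c=calibration(n);print(c);snap(n,n+'0.png')
print(read_state())
E
```

```text
{'camera_matrix': array([[448.10446697,   0.        , 320.42402737],
       [  0.        , 448.10446697, 239.24489184],
       [  0.        ,   0.        ,   1.        ]]), 'origin': array([ 464.57519469,    5.17723193, 1068.32057777]), 'attitude': array([ 0.0533998 , -0.01594511, -1.57790963])}
{'camera_matrix': array([[621.11299465,   0.        , 318.88331718],
       [  0.        , 621.11299465, 239.91226958],
       [  0.        ,   0.        ,   1.        ]]), 'origin': array([ 421.01922272, 1158.97756705,  940.86063812]), 'attitude': array([ 0.9551928 , -0.00764101, -3.04008879])}
{'clock': 0.1, 'qpos': array([ 1.06720063,  0.62927722,  0.03844198,  1.51824726, -0.02699537,
        0.99632429, -0.02002598]), 'qd': array([-0.0007824 , -0.0024396 , -0.00041951, -0.00242061, -0.00046591,
       -0.00029566,  0.0003035 ]), 'tau': array([ 2.16581568e-03, -5.64538264e+01,  1.23002686e+00, -1.93975335e+01,
        1.12401330e-02,  5.36947337e-03, -2.02333484e-05]), 'eef_pos': array([ 275.35443438, -588.17723154,  230.4723599 ]), 'tool_rot': array([-3.13985455e+00,  2.08918606e-05,  4.37774969e-01]), 'force': array([ 0.07655846,  0.25640219, -0.64612356]), 'torque': array([-0.03105037, -0.02425848, -0.01564713]), 'width': 85.2676282373334}
```

View pics/top0.png

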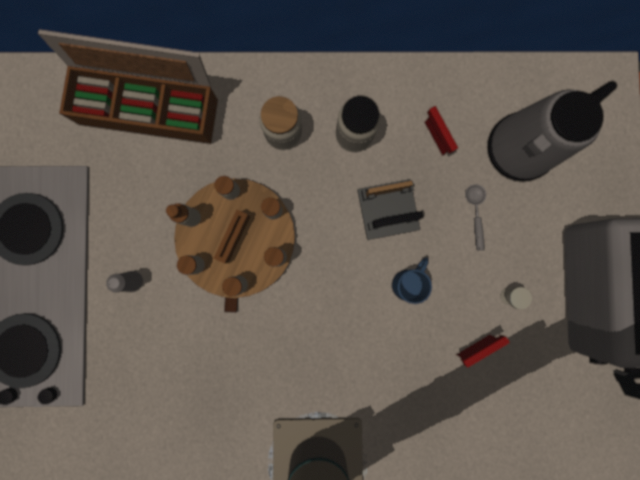

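View pics/side0.png

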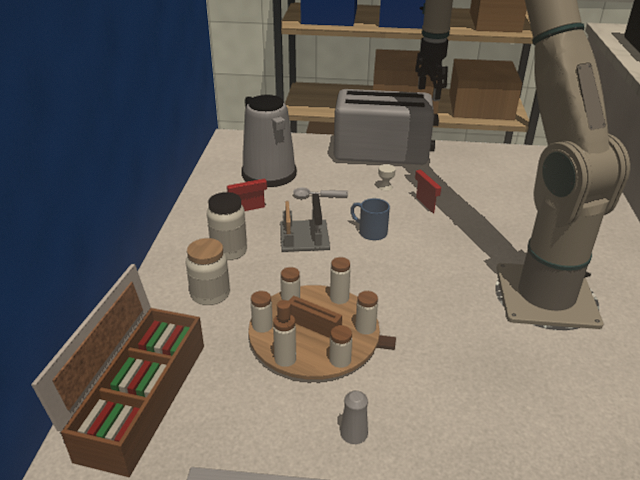

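```bash
python3 - <<'E'
from h import *
t=cv2.imread('pics/top0.png');s=cv2.imread('pics/side0.png');ct=calibration('top');cs=calibration('side')
a=cv2.resize(t[165:325,160:300],None,fx=3,fy=3,interpolation=cv2.INTER_CUBIC)
b=cv2.resize(t[170:250,350:440],None,fx=3,fy=3,interpolation=cv2.INTER_CUBIC)
c=cv2.resize(s[180:260,270:360],None,fx=3,fy=3,interpolation=cv2.INTER_CUBIC)
o=np.zeros((480,700,3),np.uint8);o[:480,:420]=a;o[:240,425:695]=b;o[240:480,425:695]=c
cv2.imwrite('pics/crop.png',cv2.convertScaleAbs(o,alpha=1.5))
def mask(im,x0,y0,x1,y1,th):
    m=np.zeros(im.shape[:2],np.uint8);m[y0:y1,x0:x1]=(im[y0:y1,x0:x1].max(2)<th)*255
    n,l,st,ce=cv2.connectedComponentsWithStats(m);i=1+st[1:,4].argmax()
    p=np.argwhere(l==i)[:,::-1].astype(np.float32);return cv2.minAreaRect(p),st[i],p
for n,im,w in(('top',t,(355,200,432,240)),('side',s,(305,190,330,225))):
    r,st,p=mask(im,*w,45);print(n,r,st)
r,st,p=mask(t,355,200,432,240,45)
pts=cv2.boxPoints(r);print(pts)
for z in(90,95,100,105):print(z,[onz(ct,*q,z)[:2] for q in pts],onz(ct,*r[0],z))
# disc: wood hue mask hull
hsv=cv2.cvtColor(t,cv2.COLOR_BGR2HSV);print(hsv[260,210],hsv[200,300],hsv[265,190])
m=((hsv[...,1]>75)&(hsv[...,2]>60)).astype(np.uint8)*255;w=np.zeros_like(m);w[170:297,165:305]=m[170:297,165:305]
w=cv2.morphologyEx(w,cv2.MORPH_OPEN,np.ones((3,3)))
k=max(cv2.findContours(w,0,1)[0],key=cv2.contourArea);k=cv2.convexHull(k)[:,0]
P=np.array([onz(ct,*q,26)[:2] for q in k]);
print(cv2.fitEllipse(P.astype(np.float32)),cv2.minEnclosingCircle(P.astype(np.float32)))
for q in((231,297),(231,311),(225,305),(238,305)):print('tongue',q,onz(ct,*q,12))
for q in((222,258),(246,212),(235,236)):print('block',onz(ct,*q,76))
def tri(q1,q2):
    o1,d1=ray(ct,*q1);o2,d2=ray(cs,*q2)
    x=np.linalg.lstsq(np.c_[d1,-d2],o2-o1,rcond=None)[0];return ((o1+d1*x[0]+o2+d2*x[1])/2).round(1),np.linalg.norm(o1+d1*x[0]-o2-d2*x[1]).round(1)
print('knob',tri((175,211),(284,304)))
E
```

```text
top ((397.215087890625, 219.1471710205078), (9.583003997802734, 51.355072021484375), 79.3803482055664) [372 212  51  17 441]
side ((313.0, 203.0), (4.0, 0.0), -90.0) [313 201   1   5   5]
[[371.09433 219.16982]
 [421.5698  209.70567]
 [423.33585 219.12453]
 [372.86038 228.58867]]
90 [array([ 560.2, -122.4]), array([ 580.5, -234. ]), array([ 559.7, -237.5]), array([ 539.4, -126. ])] [ 559.9 -179.9   90. ]
95 [array([ 559.7, -121.7]), array([ 579.9, -232.8]), array([ 559.2, -236.3]), array([ 539.1, -125.3])] [ 559.5 -179.    95. ]
100 [array([ 559.2, -121.1]), array([ 579.3, -231.6]), array([ 558.7, -235.1]), array([ 538.7, -124.7])] [ 559. -178.  100.]
105 [array([ 558.7, -120.4]), array([ 578.7, -230.4]), array([ 558.2, -233.8]), array([ 538.3, -124. ])] [ 558.5 -177.1  105. ]
[ 13 127  54] [ 16  47 124] [ 13 163  91]
((531.5757446289062, 200.2986602783203), (278.14593505859375, 311.12359619140625), 160.54173278808594) ((530.43994140625, 205.23353576660156), 156.6465606689453)
tongue (231, 297) [387.  197.9  12. ]
tongue (231, 311) [354.5 197.8  12. ]
tongue (225, 305) [368.6 211.8  12. ]
tongue (238, 305) [368.3 181.6  12. ]
block [477.4 206.3  76. ]
block [579.1 153.7  76. ]
block [525.9 177.9  76. ]
knob (array([571. , 283. , 165.3]), np.float64(1.1))
```

View pics/crop.png

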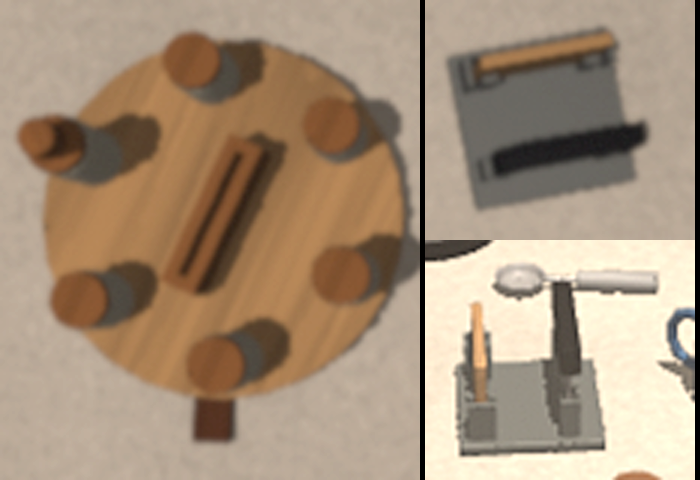

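Candidates for the scraper: the black-handled one in the rack at top (397,219); red look-alikes at (441,131) and (484,348); and the board at (390,188). I choose the black one, and the crop confirms it: black handle, between posts, parallel to the board. The knobbed jar is at top (178,211). The slot runs from about (222,257) to (240,216), and the tongue is at (232,305).

Call:
apply_moves(increments=[{"ty":0.2,"tz":0.03,"rz":3},{"ty":0.2,"tz":0.03,"rz":5},{"ty":0.2,"tz":0.03,"rz":7},{"ty":0.2,"tz":0.03,"rz":9},{"tx":0.284,"ty":0.411,"tz":0.03,"rz":15},{"tx":0.284,"ty":0.411,"tz":0.03,"rz":15},{"tx":0.284,"ty":0.411,"tz":0.03,"rz":15},{"tx":0.284,"ty":0.411,"tz":0.03,"rz":15},{"tx":0.284,"ty":0.411,"tz":0.03,"rz":15},{"tx":0.284,"ty":0.411,"tz":0.03,"rz":15},{"tx":0.284,"ty":0.411,"tz":0.03,"rz":15},{"tx":0.284,"ty":0.411,"tz":0.03,"rz":15}])

```text
$.increments[0]: bad value
```

```bash
python3 - <<'E'
from h import *
s=read_state();print(s['eef_pos'],s['tool_rot'],s['qpos'])
print(calibration('wrist'));snap('wrist','w1.png')
ct=calibration('top')
print('axis disc',onz(ct,234.8,237.7,26),'block',onz(ct,232.2,235.7,76),'tongue',onz(ct,231.7,305,12))
E
```

```text
[ 275.35443438 -588.17723154  230.4723599 ] [-3.13985455e+00  2.08918606e-05  4.37774969e-01] [ 1.06720063  0.62927722  0.03844198  1.51824726 -0.02699537  0.99632429
 -0.02002598]
{'camera_matrix': array([[351.13937924,   0.        , 326.66509967],
       [  0.        , 351.13937924, 238.52108802],
       [  0.        ,   0.        ,   1.        ]]), 'origin': array([ 337.67201113, -559.07335859,  373.17948955]), 'attitude': array([-0.27125726,  0.00233454, -1.13185992])}
axis disc [525.  187.1  26. ] block [526.6 184.1  76. ] tongue [368.4 196.2  12. ]
```

View pics/w1.png

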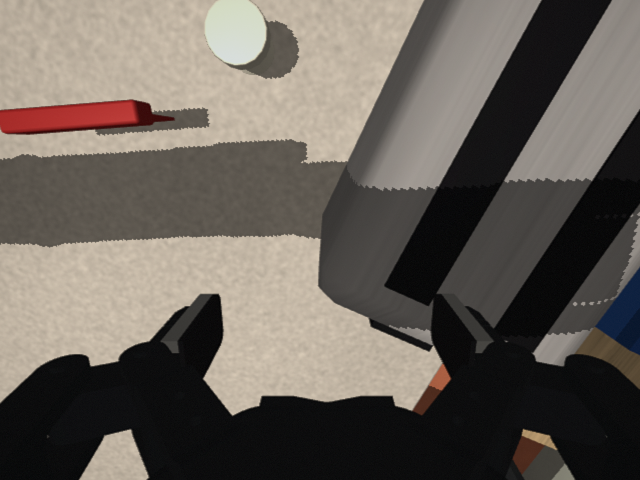

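The wrist view shows the toaster, a red look-alike at (75,117) and the egg cup at (236,32). The arm hasn't moved because the row needs all its keys, so I'll resend.

Call:
apply_moves(increments=[{"tx":0,"ty":0.2,"tz":0.03,"rx":0,"ry":0,"rz":3,"claw":0.085},{"tx":0,"ty":0.2,"tz":0.03,"rx":0,"ry":0,"rz":5,"claw":0.085},{"tx":0,"ty":0.2,"tz":0.03,"rx":0,"ry":0,"rz":7,"claw":0.085},{"tx":0,"ty":0.2,"tz":0.03,"rx":0,"ry":0,"rz":9,"claw":0.085},{"tx":0.284,"ty":0.411,"tz":0.03,"rx":0,"ry":0,"rz":15,"claw":0.085},{"tx":0.284,"ty":0.411,"tz":0.03,"rx":0,"ry":0,"rz":15,"claw":0.085},{"tx":0.284,"ty":0.411,"tz":0.03,"rx":0,"ry":0,"rz":15,"claw":0.085},{"tx":0.284,"ty":0.411,"tz":0.03,"rx":0,"ry":0,"rz":15,"claw":0.085},{"tx":0.284,"ty":0.411,"tz":0.03,"rx":0,"ry":0,"rz":15,"claw":0.085},{"tx":0.284,"ty":0.411,"tz":0.03,"rx":0,"ry":0,"rz":15,"claw":0.085},{"tx":0.284,"ty":0.411,"tz":0.03,"rx":0,"ry":0,"rz":15,"claw":0.085},{"tx":0.284,"ty":0.411,"tz":0.03,"rx":0,"ry":0,"rz":15,"claw":0.085}])

```text
clock: 1.35
eef_pos: [564.6, -170.6, 261.2]
tool_rot: [3.137, -0.004, 1.756]
force: [-1.3, -0.5, 0.0]
width: 84.9
```

Call:
apply_moves(increments=[{"tx":0,"ty":0,"tz":0,"rx":0,"ry":0,"rz":0,"claw":0.085},{"tx":0,"ty":0,"tz":0,"rx":0,"ry":0,"rz":0,"claw":0.085}])

```text
clock: 1.55
eef_pos: [558.3, -179.0, 260.8]
tool_rot: [-3.14, 0.0, 1.745]
force: [-0.3, -0.5, -0.2]
width: 84.9
```

```bash
python3 - <<'E'
from h import *
s=read_state();print(s['eef_pos'],s['tool_rot'],s['qpos'],s['clock'])
print(calibration('wrist'));snap('wrist','w2.png')
E
```

```text
[ 558.29620029 -178.95608201  260.83714524] [-3.13951310e+00  4.93424253e-04  1.74545378e+00] [ 0.49224082  0.52395033 -0.35885601  1.6566557   0.21161762  1.00112437
  0.23719019] 1.55
{'camera_matrix': array([[351.13937924,   0.        , 326.66509967],
       [  0.        , 351.13937924, 238.52108802],
       [  0.        ,   0.        ,   1.        ]]), 'origin': array([ 547.40322569, -111.35589628,  403.50237285]), 'attitude': array([-0.2715835 ,  0.00160244,  0.17582737])}
```

View pics/w2.png

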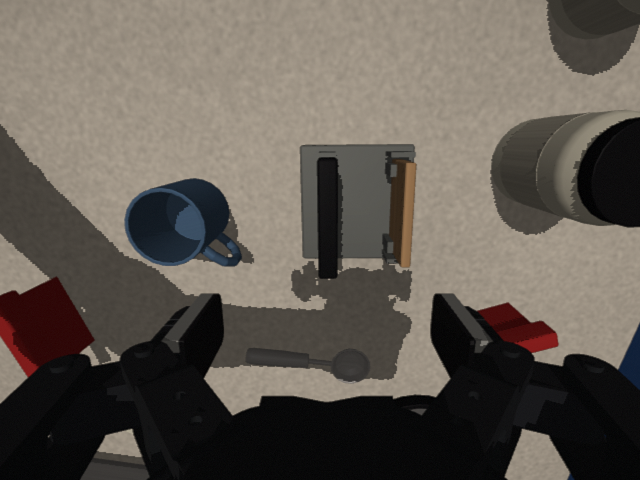

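```bash
python3 - <<'E'
from h import *
c=calibration('wrist');ct=calibration('top')
im=cv2.imread('pics/w2.png')
m=np.zeros((480,640),np.uint8);m[150:285,300:350]=(im[150:285,300:350].max(2)<38)*255
n,l,st,ce=cv2.connectedComponentsWithStats(m);i=1+st[1:,4].argmax();p=np.argwhere(l==i)[:,::-1].astype(np.float32)
r=cv2.minAreaRect(p);print(r,st[i]);B=cv2.boxPoints(r);print(B)
for z in(85,95,100,105):
    P=np.array([onz(c,*q,z)[:2] for q in B]);print(z,P.mean(0),np.linalg.norm(P-np.roll(P,1,0),axis=1).round(1),P.tolist(),onz(ct,397.2,218.3,z))
E
```

```text
((329.0978088378906, 217.52322387695312), (121.03978729248047, 23.156818389892578), 89.30130767822266) [ 317  157   25  122 2485]
[[316.7823  157.14902]
 [339.93738 156.86664]
 [341.41333 277.89743]
 [318.25824 278.1798 ]]
85 [ 561.45 -181.75] [114.7  20.6 114.7  22.6] [[540.6, -127.3], [560.8, -123.5], [583.3, -236.0], [561.1, -240.2]] [ 562.3 -180.9   85. ]
95 [ 560.975 -179.55 ] [111.2  19.8 111.2  21.8] [[540.8, -126.8], [560.3, -123.1], [582.1, -232.1], [560.7, -236.2]] [ 561.3 -179.    95. ]
100 [ 560.775 -178.475] [109.4  19.6 109.4  21.5] [[540.9, -126.6], [560.1, -122.9], [581.6, -230.2], [560.5, -234.2]] [ 560.8 -178.   100. ]
105 [ 560.55 -177.35] [107.6  19.2 107.6  21.1] [[541.0, -126.3], [559.9, -122.7], [581.0, -228.2], [560.3, -232.2]] [ 560.3 -177.1  105. ]
```

The wrist view shows the scraper handle upright in the frame, columns 318–337 and rows 157–278. The handle top is at z≈98, which puts the scraper origin at z≈8, centre about (559.6, −178.7) and yaw 10.3°.

Call:
apply_moves(increments=[{"tx":0.0013,"ty":0,"tz":-0.04,"rx":0,"ry":0,"rz":0,"claw":0.085},{"tx":0.0013,"ty":0,"tz":-0.08,"rx":0,"ry":0,"rz":0,"claw":0.085},{"tx":0.0013,"ty":0,"tz":-0.12,"rx":0,"ry":0,"rz":0,"claw":0.085},{"tx":0.0013,"ty":0,"tz":-0.15,"rx":0,"ry":0,"rz":0,"claw":0.085},{"tx":0.0013,"ty":0,"tz":-0.18,"rx":0,"ry":0,"rz":0,"claw":0.085},{"tx":0.0013,"ty":0,"tz":-0.195,"rx":0,"ry":0,"rz":0,"claw":0.085},{"tx":0.0013,"ty":0,"tz":-0.195,"rx":0,"ry":0,"rz":0,"claw":0.04},{"tx":0.0013,"ty":0,"tz":-0.195,"rx":0,"ry":0,"rz":0,"claw":0.008},{"tx":0.0013,"ty":0,"tz":-0.195,"rx":0,"ry":0,"rz":0,"claw":0.008},{"tx":0.0013,"ty":0,"tz":-0.195,"rx":0,"ry":0,"rz":0,"claw":0.008},{"tx":0.0013,"ty":0,"tz":-0.195,"rx":0,"ry":0,"rz":0,"claw":0.008},{"tx":0.0013,"ty":0,"tz":-0.195,"rx":0,"ry":0,"rz":0,"claw":0.008}])

```text
clock: 2.8
eef_pos: [560.5, -178.2, 67.7]
tool_rot: [-3.141, 0.001, 1.747]
force: [-2.0, 0.4, 7.2]
width: 17.3
```

Call:
apply_moves(increments=[{"tx":0,"ty":0,"tz":0.02,"rx":0,"ry":0,"rz":0,"claw":0.008},{"tx":0,"ty":0,"tz":0.05,"rx":0,"ry":0,"rz":0,"claw":0.008},{"tx":0,"ty":0,"tz":0.09,"rx":0,"ry":0,"rz":0,"claw":0.008},{"tx":0,"ty":0,"tz":0.13,"rx":0,"ry":0,"rz":0,"claw":0.008},{"tx":0.01,"ty":0.02,"tz":0.17,"rx":0,"ry":0,"rz":1,"claw":0.008},{"tx":0.02,"ty":0.06,"tz":0.19,"rx":0,"ry":0,"rz":2,"claw":0.008},{"tx":0.03,"ty":0.1,"tz":0.19,"rx":0,"ry":0,"rz":3.5,"claw":0.008},{"tx":0.04,"ty":0.14,"tz":0.19,"rx":0,"ry":0,"rz":5,"claw":0.008},{"tx":0.056,"ty":0.18,"tz":0.19,"rx":0,"ry":0,"rz":6.5,"claw":0.008},{"tx":0.056,"ty":0.22,"tz":0.19,"rx":0,"ry":0,"rz":8,"claw":0.008},{"tx":0.056,"ty":0.26,"tz":0.19,"rx":0,"ry":0,"rz":9,"claw":0.008},{"tx":0.056,"ty":0.3,"tz":0.19,"rx":0,"ry":0,"rz":10.5,"claw":0.008}])

```text
clock: 4.0
eef_pos: [616.6, 123.7, 256.6]
tool_rot: [-3.141, 0.0, 2.667]
force: [-0.1, -0.6, -2.5]
width: 17.1
```

Call:
apply_moves(increments=[{"tx":0,"ty":0.02,"tz":0,"rx":0,"ry":0,"rz":0,"claw":0.008},{"tx":0,"ty":0.02,"tz":0,"rx":0,"ry":0,"rz":0,"claw":0.008},{"tx":0,"ty":0.02,"tz":0,"rx":0,"ry":0,"rz":0,"claw":0.008},{"tx":0,"ty":0.02,"tz":0,"rx":0,"ry":0,"rz":0,"claw":0.008}])

```text
clock: 4.4
eef_pos: [617.1, 140.3, 256.3]
tool_rot: [-3.14, 0.001, 2.661]
force: [-0.2, 0.1, -1.5]
width: 16.9
```

```bash
python3 - <<'E'
from h import *
s=read_state();print(s['eef_pos'],s['tool_rot'],s['qpos'],s['clock'],s['width'])
print(calibration('wrist'));snap('wrist','w3.png')
E
```

```text
[617.11742364 140.28394551 256.26387587] [-3.14003799e+00  8.03369007e-04  2.66084717e+00] [ 0.08163281  0.63776664 -0.60102315  1.52622096  0.38929742  1.09968019
  0.4838299 ] 4.4 16.87727946035102
{'camera_matrix': array([[351.13937924,   0.        , 326.66509967],
       [  0.        , 351.13937924, 238.52108802],
       [  0.        ,   0.        ,   1.        ]]), 'origin': array([557.45232029, 172.47873152, 398.89382436]), 'attitude': array([-2.72545057e-01,  6.64907081e-04,  1.09119797e+00])}
```

View pics/w3.png

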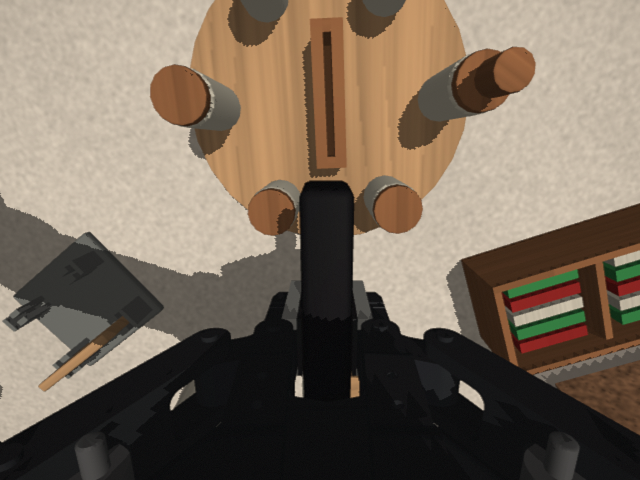

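```bash
python3 - <<'E'
from h import *
c=calibration('wrist');im=cv2.imread('pics/w3.png');g=im.max(2)
m=np.zeros((480,640),np.uint8);m[24:164,316:342]=(g[24:164,316:342]<62)*255
n,l,st,ce=cv2.connectedComponentsWithStats(m);i=1+st[1:,4].argmax();p=np.argwhere(l==i)[:,::-1].astype(np.float32)
r=cv2.minAreaRect(p);print(r,st[i]);B=cv2.boxPoints(r);W=np.array([onz(c,*q,76)[:2] for q in B]);print(B,W,W.mean(0),np.linalg.norm(W-np.roll(W,1,0),axis=1))
e=sorted(range(4),key=lambda k:B[k][1]);d=W[e[0]]+W[e[1]]-W[e[2]]-W[e[3]];print('angle',np.degrees(np.arctan2(d[1],d[0])))
B=[(311,19),(341,17),(345.5,167),(316,169)];W=np.array([onz(c,*q,76)[:2] for q in B]);print('block',W,W.mean(0))
for y in(40,80,120,150):print(y,g[y,304:352])
# handle near end edges (z of handle top = tcp+32)
tz=read_state()['eef_pos'][2]
for q in((303,200),(352,200),(302,300),(353,300),(328,182)):print('handle',q,onz(c,*q,tz+32))
print('knob top',onz(c,515,69,171))
x=np.degrees(read_state()['tool_rot'][2]);print(x)
E
```

```text
((326.5, 40.0), (16.0, 7.0), 90.0) [323  32   8  17 104]
[[323.  32.]
 [330.  32.]
 [330.  48.]
 [323.  48.]] [[480.1 209.1]
 [482.8 214.2]
 [493.3 208.8]
 [490.6 203.6]] [486.7   208.925] [11.85326959  5.77061522 11.80720119  5.85918083]
angle 152.56853805181743
block [[467.3 204.9]
 [477.2 227.1]
 [585.8 176.7]
 [575.1 152.2]] [526.35  190.225]
40 [178 178 179 180 182 179 163 150 148 147 146 147 147 147 147 147 148 148
 128  71  46  46  47  46  46  44  55 116 145 148 147 148 148 147 147 148
 148 147 148 161 177 183 188 191 193 194 191 189]
80 [106  79  81  82  83  84  84  86 114 143 149 148 148 149 149 149 149 149
 149 148 103  69  66  66  67  67  65  63  97 142 150 150 149 149 149 149
 149 149 149 150 160 177 183 187 190 191 192 190]
120 [173 169 106  78  79  81  82  84  83  85 112 139 146 145 145 145 145 145
 144 145 146 144  91  66  67  67  66  66  62  62 135 146 146 146 146 146
 145 146 146 145 146 157 173 178 182 184 185 187]
150 [165 167 169 161 102  76  78  81  83  81  81  88 135 143 142 143 143 143
 143 143 143 144 142  89  67  67  66  66  66  63  63 132 144 143 142 143
 143 143 143 143 143 144 158 169 172 173 175 178]
handle (303, 200) [570.2 157.3 288.3]
handle (352, 200) [577.4 171.1 288.3]
handle (302, 300) [600.5 140.4 288.3]
handle (353, 300) [608.6 156.  288.3]
handle (328, 182) [568.8 166.9 288.3]
knob top [572.9 290.3 171. ]
152.4347087841649
```

```bash
python3 - <<'E'
from h import *
c=calibration('wrist');im=cv2.imread('pics/w3.png');g=im.max(2)
m=np.zeros((480,640),np.uint8);m[24:164,318:340]=(g[24:164,318:340]<100)*255
n,l,st,ce=cv2.connectedComponentsWithStats(m);i=1+st[1:,4].argmax();p=np.argwhere(l==i)[:,::-1].astype(np.float32)
print(st[i])
L=[];
for y in range(38,152,4):
    x=p[p[:,1]==y][:,0];L.append(onz(c,(x.min()+x.max())/2,y,76)[:2])
v=cv2.fitLine(np.array(L,np.float32),cv2.DIST_HUBER,0,.01,.01).ravel();print(v,np.degrees(np.arctan2(v[1],v[0])))
y0,y1=st[i][1]-.5,st[i][1]+st[i][3]-.5
x=lambda y:p[abs(p[:,1]-y)<2][:,0].mean()
a=onz(c,x(y0+1),y0,76);b=onz(c,x(y1-1),y1,76);print(a,b,(a+b)/2,np.linalg.norm(a-b))
w=[np.ptp(p[p[:,1]==y][:,0])+1 for y in(40,80,120,150)];print(w)
E
```

```text
[323  31  12 126 998]
[ 9.0509826e-01 -4.2520246e-01  5.2064001e+02  1.9326001e+02] -25.163479
[480.6 212.4  76. ] [571.4 169.   76. ] [526.  190.7  76. ] 100.6389586591594
[np.float32(8.0), np.float32(8.0), np.float32(8.0), np.float32(8.0)]
```

Call:
apply_moves(increments=[{"tx":-0.03,"ty":0.016,"tz":0,"rx":0,"ry":0,"rz":0.47,"claw":0.008},{"tx":-0.06,"ty":0.032,"tz":0,"rx":0,"ry":0,"rz":0.47,"claw":0.008},{"tx":-0.085,"ty":0.046,"tz":0,"rx":0,"ry":0,"rz":0.47,"claw":0.008},{"tx":-0.0916,"ty":0.0492,"tz":0,"rx":0,"ry":0,"rz":0.47,"claw":0.008},{"tx":-0.0916,"ty":0.0492,"tz":-0.03,"rx":0,"ry":0,"rz":0.47,"claw":0.008},{"tx":-0.0916,"ty":0.0492,"tz":-0.06,"rx":0,"ry":0,"rz":0.47,"claw":0.008},{"tx":-0.0916,"ty":0.0492,"tz":-0.09,"rx":0,"ry":0,"rz":0.47,"claw":0.008},{"tx":-0.0916,"ty":0.0492,"tz":-0.107,"rx":0,"ry":0,"rz":0.47,"claw":0.008},{"tx":-0.0916,"ty":0.0492,"tz":-0.107,"rx":0,"ry":0,"rz":0.47,"claw":0.008},{"tx":-0.0916,"ty":0.0492,"tz":-0.107,"rx":0,"ry":0,"rz":0.47,"claw":0.008}])

```text
clock: 5.45
eef_pos: [526.2, 190.8, 149.6]
tool_rot: [3.141, 0.001, 2.702]
force: [-0.2, 0.1, -0.9]
width: 16.9
```

```bash
python3 - <<'E'
from h import *
s=read_state();print(s['eef_pos'],s['tool_rot'],s['force'],s['clock'],s['width'])
a=snap('wrist','w4.png');b=snap('side','s4.png')
o=np.zeros((480,800,3),np.uint8);o[:,:400]=a[:,120:520];o[:,400:]=cv2.resize(b[240:420,240:390],(400,480),interpolation=cv2.INTER_CUBIC)
cv2.imwrite('pics/c4.png',o[:,:,::-1])
E
```

```text
[526.2000912  190.7782758  149.64084128] [3.14142326e+00 5.19792775e-04 2.70245209e+00] [-0.20843181  0.14032051 -0.86601594] 5.45 16.90420409708516
```

View pics/c4.png

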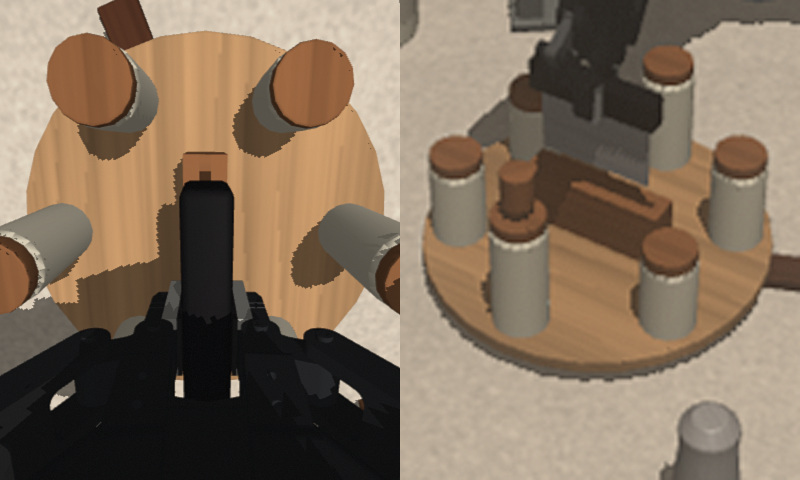

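Wrist crop: the slot end is centred at column 205.5 and the handle at about 207, so the scraper is about 0.8 mm off sideways. Side crop: the blade hangs parallel above the block. I'll correct about 1 mm and start down.

Call:
apply_moves(increments=[{"tx":-0.0004,"ty":-0.0009,"tz":0,"rx":0,"ry":0,"rz":0,"claw":0.008},{"tx":-0.0004,"ty":-0.0009,"tz":-0.004,"rx":0,"ry":0,"rz":0,"claw":0.008},{"tx":-0.0004,"ty":-0.0009,"tz":-0.008,"rx":0,"ry":0,"rz":0,"claw":0.008},{"tx":-0.0004,"ty":-0.0009,"tz":-0.012,"rx":0,"ry":0,"rz":0,"claw":0.008},{"tx":-0.0004,"ty":-0.0009,"tz":-0.015,"rx":0,"ry":0,"rz":0,"claw":0.008},{"tx":-0.0004,"ty":-0.0009,"tz":-0.018,"rx":0,"ry":0,"rz":0,"claw":0.008},{"tx":-0.0004,"ty":-0.0009,"tz":-0.021,"rx":0,"ry":0,"rz":0,"claw":0.008},{"tx":-0.0004,"ty":-0.0009,"tz":-0.024,"rx":0,"ry":0,"rz":0,"claw":0.008}])

```text
clock: 6.35
eef_pos: [524.8, 190.6, 125.0]
tool_rot: [-3.142, -0.0, 2.704]
force: [0.6, 0.1, -0.9]
width: 17.7
```

Call:
apply_moves(increments=[{"tx":0,"ty":0,"tz":-0.005,"rx":0,"ry":0,"rz":0,"claw":0.008},{"tx":0,"ty":0,"tz":-0.01,"rx":0,"ry":0,"rz":0,"claw":0.008},{"tx":0,"ty":0,"tz":-0.015,"rx":0,"ry":0,"rz":0,"claw":0.008},{"tx":0,"ty":0,"tz":-0.02,"rx":0,"ry":0,"rz":0,"claw":0.008},{"tx":0,"ty":0,"tz":-0.024,"rx":0,"ry":0,"rz":0,"claw":0.008},{"tx":0,"ty":0,"tz":-0.027,"rx":0,"ry":0,"rz":0,"claw":0.008},{"tx":0,"ty":0,"tz":-0.029,"rx":0,"ry":0,"rz":0,"claw":0.008},{"tx":0,"ty":0,"tz":-0.029,"rx":0,"ry":0,"rz":0,"claw":0.008}])

```text
clock: 7.15
eef_pos: [524.8, 190.6, 96.1]
tool_rot: [-3.141, -0.0, 2.704]
force: [-0.6, 0.4, -0.7]
width: 17.2
```

Call:
apply_moves(increments=[{"tx":0,"ty":0,"tz":-0.001,"rx":0,"ry":0,"rz":0,"claw":0.008},{"tx":0,"ty":0,"tz":-0.002,"rx":0,"ry":0,"rz":0,"claw":0.008},{"tx":0,"ty":0,"tz":-0.003,"rx":0,"ry":0,"rz":0,"claw":0.008},{"tx":0,"ty":0,"tz":-0.004,"rx":0,"ry":0,"rz":0,"claw":0.008}])

```text
clock: 7.55
eef_pos: [525.0, 190.6, 92.3]
tool_rot: [3.141, 0.0, 2.704]
force: [-0.1, -0.5, -1.3]
width: 17.2
```

Call:
apply_moves(increments=[{"tx":0,"ty":0,"tz":-0.001,"rx":0,"ry":0,"rz":0,"claw":0.008},{"tx":0,"ty":0,"tz":-0.002,"rx":0,"ry":0,"rz":0,"claw":0.008},{"tx":0,"ty":0,"tz":-0.002,"rx":0,"ry":0,"rz":0,"claw":0.008}])

```text
clock: 7.85
eef_pos: [524.8, 190.5, 90.2]
tool_rot: [-3.141, -0.0, 2.704]
force: [-0.1, 1.0, -1.2]
width: 17.4
```

Call:
apply_moves(increments=[{"tx":0,"ty":0,"tz":-0.001,"rx":0,"ry":0,"rz":0,"claw":0.008},{"tx":0,"ty":0,"tz":-0.002,"rx":0,"ry":0,"rz":0,"claw":0.008},{"tx":0,"ty":0,"tz":-0.002,"rx":0,"ry":0,"rz":0,"claw":0.008}])

```text
clock: 8.15
eef_pos: [524.8, 190.5, 88.2]
tool_rot: [-3.141, -0.0, 2.704]
force: [0.3, -0.1, -0.4]
width: 17.1
```

Call:
apply_moves(increments=[{"tx":0,"ty":0,"tz":-0.001,"rx":0,"ry":0,"rz":0,"claw":0.008},{"tx":0,"ty":0,"tz":-0.0015,"rx":0,"ry":0,"rz":0,"claw":0.008},{"tx":0,"ty":0,"tz":-0.0015,"rx":0,"ry":0,"rz":0,"claw":0.008}])

```text
clock: 8.45
eef_pos: [525.0, 190.7, 87.7]
tool_rot: [3.142, 0.001, 2.704]
force: [-2.3, -1.5, 7.4]
width: 17.2
```

Firm floor contact: the arm stopped at z 87.7 with 7.4 N up. I'll release and rise.

Call:
apply_moves(increments=[{"tx":0,"ty":0,"tz":0.0005,"rx":0,"ry":0,"rz":0,"claw":0.03},{"tx":0,"ty":0,"tz":0.0005,"rx":0,"ry":0,"rz":0,"claw":0.05},{"tx":0,"ty":0,"tz":0.0005,"rx":0,"ry":0,"rz":0,"claw":0.06},{"tx":0,"ty":0,"tz":0.0005,"rx":0,"ry":0,"rz":0,"claw":0.06},{"tx":0,"ty":0,"tz":0.0005,"rx":0,"ry":0,"rz":0,"claw":0.06},{"tx":0,"ty":0,"tz":0.02,"rx":0,"ry":0,"rz":0,"claw":0.06},{"tx":0,"ty":0,"tz":0.06,"rx":0,"ry":0,"rz":0,"claw":0.06},{"tx":0,"ty":0,"tz":0.1,"rx":0,"ry":0,"rz":0,"claw":0.06},{"tx":0,"ty":0,"tz":0.14,"rx":0,"ry":0,"rz":0,"claw":0.06},{"tx":0,"ty":0,"tz":0.16,"rx":0,"ry":0,"rz":0,"claw":0.06},{"tx":0,"ty":0,"tz":0.16,"rx":0,"ry":0,"rz":0,"claw":0.06},{"tx":0,"ty":0,"tz":0.16,"rx":0,"ry":0,"rz":0,"claw":0.06}])

```text
clock: 9.65
eef_pos: [524.7, 190.2, 246.6]
tool_rot: [-3.141, 0.0, 2.704]
force: [-0.3, -0.5, -1.3]
width: 60.3
```

```bash
python3 - <<'E'
from h import *
s=read_state();print(s['eef_pos'],s['tool_rot'],s['qpos'],s['clock'],s['width'])
print(calibration('wrist'));a=snap('wrist','w5.png');b=snap('side','s5.png')
o=np.zeros((480,800,3),np.uint8);o[:,:480]=cv2.resize(a,(480,360))[0:1].repeat(480,0);o[:360,:480]=cv2.resize(a,(480,360));o[:,480:]=cv2.resize(b[240:400,240:347],(320,480),interpolation=cv2.INTER_CUBIC)
cv2.imwrite('pics/c5.png',o[:,:,::-1])
E
```

```text
[524.72138486 190.23348809 246.58081203] [-3.14118556e+00  2.15970439e-04  2.70388404e+00] [ 0.01655189  0.54252433 -0.63719882  1.74725412  0.37987888  0.97806901
  0.3651344 ] 9.65 60.34526922926439
{'camera_matrix': array([[351.13937924,   0.        , 326.66509967],
       [  0.        , 351.13937924, 238.52108802],
       [  0.        ,   0.        ,   1.        ]]), 'origin': array([463.77235839, 219.62468638, 389.25985199]), 'attitude': array([-2.72017205e-01, -5.06672469e-04,  1.13418615e+00])}
```

View pics/c5.png

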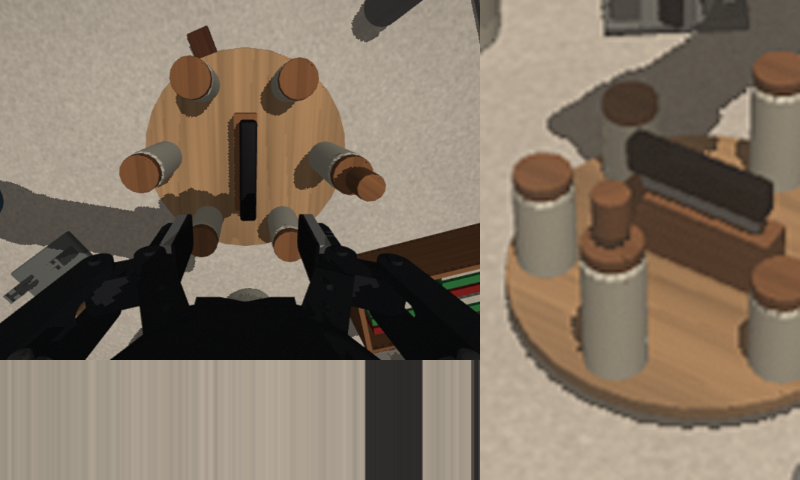

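Scraper is seated in the block with only a sliver of blade showing. The knob top is at wrist (495,249) and the tongue at about (269,55).

```bash
python3 - <<'E'
from h import *
c=calibration('wrist');im=cv2.imread('pics/w5.png');hsv=cv2.cvtColor(im,cv2.COLOR_BGR2HSV)
def comp(m,x0,y0,x1,y1):
    w=np.zeros(m.shape,np.uint8);w[y0:y1,x0:x1]=m[y0:y1,x0:x1]*255;w=cv2.morphologyEx(w,cv2.MORPH_OPEN,np.ones((3,3)))
    k=max(cv2.findContours(w,0,1)[0],key=cv2.contourArea);return cv2.minAreaRect(k),cv2.boundingRect(k),k
# tongue: dark saturated
r,b,k=comp((hsv[...,2]<95)&(hsv[...,1]>90),245,25,295,80);print('tongue',r,b)
B=cv2.boxPoints(r);T=np.array([onz(c,*q,12)[:2] for q in B]);print(T)
r2,b2,k2=comp(im.max(2)<45,300,150,350,305);print('handle',r2);print(onz(c,*r2[0],120))
# knob top: bright-ish brown circle
for th in(110,120,130):
    r3,b3,k3=comp((hsv[...,2]>th)&(hsv[...,1]>105),470,225,520,275);print(th,r3,b3,onz(c,*r3[0],171),cv2.minEnclosingCircle(k3))
A=np.array([525,189.8])
E
python3 - <<'E'
import sys;sys.path.insert(0,'.')
from h import *
im=cv2.imread('pics/w5.png')
o=cv2.resize(im[30:80,235:305],None,fx=6,fy=6,interpolation=cv2.INTER_CUBIC);p=cv2.resize(im[215:285,430:530],None,fx=6,fy=6,interpolation=cv2.INTER_CUBIC)[:300]
p2=cv2.resize(im[215:285,440:525],(420,300),interpolation=cv2.INTER_CUBIC)
cv2.imwrite('pics/c6.png',np.vstack([o[:300,:420],p2]))
E
```

```text
tongue ((268.45361328125, 56.47937774658203), (36.83124542236328, 29.651668548583984), 68.96248626708984) (250, 35, 38, 42)
[[349.8 188.3]
 [352.9 216.6]
 [385.2 214.6]
 [382.2 185.5]]
handle ((330.4999694824219, 226.49996948242188), (22.999996185302734, 132.99996948242188), 0.0)
[523.  194.6 120. ]
110 ((496.7799987792969, 247.95999145507812), (33.20000076293945, 32.20000076293945), 36.869895935058594) (478, 233, 36, 33) [570.  290.8 171. ] ((495.6188659667969, 248.3401641845703), 17.99504280090332)
120 ((500.9999694824219, 242.0), (32.172611236572266, 16.641006469726562), 33.6900634765625) (485, 233, 29, 23) [567.3 294.4 171. ] ((499.0, 245.0), 16.124614715576172)Traceback (most recent call last):
  File "<stdin>", line 12, in <module>
  File "<stdin>", line 5, in comp
ValueError: max() iterable argument is empty
```

View pics/c6.png

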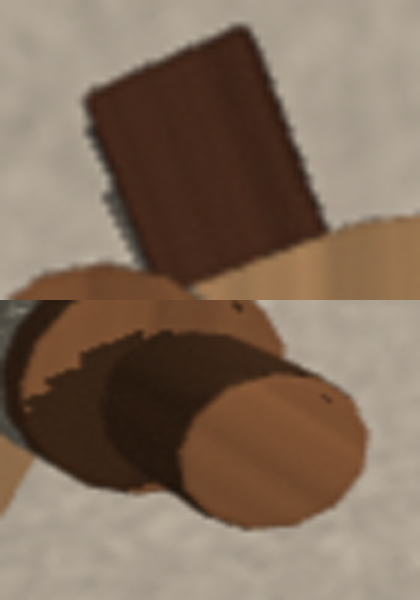

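Call:
apply_moves(increments=[{"tx":0.01,"ty":0.02,"tz":0,"rx":0,"ry":0,"rz":-1.6,"claw":0.06},{"tx":0.02,"ty":0.04,"tz":0,"rx":0,"ry":0,"rz":-3.2,"claw":0.06},{"tx":0.03,"ty":0.06,"tz":0,"rx":0,"ry":0,"rz":-4.8,"claw":0.06},{"tx":0.04,"ty":0.08,"tz":0,"rx":0,"ry":0,"rz":-6.4,"claw":0.06},{"tx":0.0467,"ty":0.0988,"tz":0,"rx":0,"ry":0,"rz":-8,"claw":0.06},{"tx":0.0467,"ty":0.0988,"tz":0,"rx":0,"ry":0,"rz":-9.6,"claw":0.06},{"tx":0.0467,"ty":0.0988,"tz":0,"rx":0,"ry":0,"rz":-11.2,"claw":0.06},{"tx":0.0467,"ty":0.0988,"tz":0,"rx":0,"ry":0,"rz":-12.8,"claw":0.06},{"tx":0.0467,"ty":0.0988,"tz":0,"rx":0,"ry":0,"rz":-14.4,"claw":0.06},{"tx":0.0467,"ty":0.0988,"tz":0,"rx":0,"ry":0,"rz":-16,"claw":0.06},{"tx":0.0467,"ty":0.0988,"tz":0,"rx":0,"ry":0,"rz":-18,"claw":0.06},{"tx":0.0467,"ty":0.0988,"tz":0,"rx":0,"ry":0,"rz":-18,"claw":0.06}])

```text
clock: 10.95
eef_pos: [570.8, 289.1, 245.1]
tool_rot: [-3.14, 0.003, 1.132]
force: [-0.7, 0.4, 0.1]
width: 60.1
```

Call:
apply_moves(increments=[{"tx":0,"ty":0,"tz":-0.02,"rx":0,"ry":0,"rz":0,"claw":0.06},{"tx":0,"ty":0,"tz":-0.02,"rx":0,"ry":0,"rz":0,"claw":0.06}])

```text
clock: 11.15
eef_pos: [569.6, 288.3, 223.5]
tool_rot: [-3.138, 0.005, 1.136]
force: [0.4, 0.0, -0.2]
width: 59.9
```

```bash
python3 - <<'E'
from h import *
s=read_state();print(s['eef_pos'],s['tool_rot'],s['qpos'],s['clock'],s['width'])
a=snap('wrist','w7.png')
E
```

```text
[569.63528075 288.31524776 223.53081016] [-3.13790506  0.00544164  1.1360888 ] [-0.39944929  0.62723953 -0.18999667  1.5496811   0.13339429  0.98401125
 -1.0635319 ] 11.15 59.93706026003008
```

View pics/w7.png

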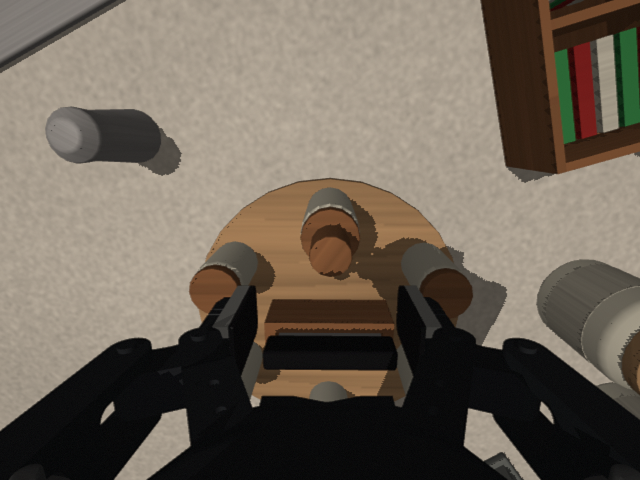

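The knob top is at (330,255), centred between the fingers. I'll check the radial position once, then descend.

```bash
python3 - <<'E'
from h import *
print(onz(calibration('wrist'),330,255,171),onz(calibration('wrist'),331,352,122), read_state()['eef_pos'])
E
```

```text
[574.  291.2 171. ] [534.1 201.9 122. ] [570.33798626 288.67286969 224.82322623]
```

Call:
apply_moves(increments=[{"tx":0.002,"ty":0.0015,"tz":-0.03,"rx":0,"ry":0,"rz":0,"claw":0.06},{"tx":0.002,"ty":0.0015,"tz":-0.055,"rx":0,"ry":0,"rz":0,"claw":0.06},{"tx":0.002,"ty":0.0015,"tz":-0.075,"rx":0,"ry":0,"rz":0,"claw":0.06},{"tx":0.002,"ty":0.0015,"tz":-0.084,"rx":0,"ry":0,"rz":0,"claw":0.06},{"tx":0.002,"ty":0.0015,"tz":-0.084,"rx":0,"ry":0,"rz":0,"claw":0.045},{"tx":0.002,"ty":0.0015,"tz":-0.084,"rx":0,"ry":0,"rz":0,"claw":0.035},{"tx":0.002,"ty":0.0015,"tz":-0.084,"rx":0,"ry":0,"rz":0,"claw":0.02},{"tx":0.002,"ty":0.0015,"tz":-0.084,"rx":0,"ry":0,"rz":0,"claw":0.01},{"tx":0.002,"ty":0.0015,"tz":-0.084,"rx":0,"ry":0,"rz":0,"claw":0.01},{"tx":0.002,"ty":0.0015,"tz":-0.084,"rx":0,"ry":0,"rz":0,"claw":0.01},{"tx":0.002,"ty":0.0015,"tz":-0.084,"rx":0,"ry":0,"rz":0,"claw":0.01},{"tx":0.002,"ty":0.0015,"tz":-0.084,"rx":0,"ry":0,"rz":0,"claw":0.01}])

```text
clock: 12.4
eef_pos: [574.4, 291.5, 144.4]
tool_rot: [3.14, -0.002, 1.133]
force: [-0.1, 0.5, 6.2]
width: 24.5
```

```bash
python3 - <<'E'
from h import *
s=read_state();print(s['eef_pos'],s['tool_rot'],s['force'],s['width'])
p=s['eef_pos'][:2]
A=np.array([525,190.]);d=p-A;print(np.hypot(*d),np.degrees(np.arctan2(d[1],d[0])))
a0=np.arctan2(d[1],d[0]);T=np.radians(176.5);n=46
for i in range(1,n+1):
    a=a0+(T-a0)*i/n;q=A+110*np.array([np.cos(a),np.sin(a)])-p-0*d
    print(i,(q/1000).round(4),round(np.degrees(a-a0)/5,2))
E
```

```text
[574.39153835 291.49752736 144.4478766 ] [ 3.14010614e+00 -2.27623331e-03  1.13312104e+00] [-0.07346918  0.53857144  6.16457925] 24.460835706905087
112.87724358605848 64.05114863202844
1 [-0.0055 -0.0006] 0.49
2 [-0.0099  0.0012] 0.98
3 [-0.0143  0.0027] 1.47
4 [-0.0188  0.0042] 1.96
5 [-0.0233  0.0054] 2.44
6 [-0.0279  0.0064] 2.93
7 [-0.0325  0.0072] 3.42
8 [-0.0371  0.0078] 3.91
9 [-0.0418  0.0082] 4.4
10 [-0.0465  0.0085] 4.89
11 [-0.0512  0.0085] 5.38
12 [-0.0559  0.0083] 5.87
13 [-0.0606  0.0079] 6.36
14 [-0.0652  0.0074] 6.84
15 [-0.0699  0.0066] 7.33
16 [-0.0744  0.0056] 7.82
17 [-0.079   0.0044] 8.31
18 [-0.0835  0.0031] 8.8
19 [-0.0879  0.0015] 9.29
20 [-0.0923 -0.0002] 9.78
21 [-0.0966 -0.0021] 10.27
22 [-0.1007 -0.0042] 10.76
23 [-0.1048 -0.0065] 11.24
24 [-0.1089 -0.009 ] 11.73
25 [-0.1127 -0.0116] 12.22
26 [-0.1165 -0.0144] 12.71
27 [-0.1202 -0.0173] 13.2
28 [-0.1237 -0.0204] 13.69
29 [-0.1271 -0.0236] 14.18
30 [-0.1303 -0.027 ] 14.67
31 [-0.1334 -0.0305] 15.16
32 [-0.1364 -0.0342] 15.65
33 [-0.1392 -0.038 ] 16.13
34 [-0.1418 -0.0419] 16.62
35 [-0.1443 -0.0459] 17.11
36 [-0.1466 -0.0499] 17.6
37 [-0.1487 -0.0541] 18.09
38 [-0.1506 -0.0584] 18.58
39 [-0.1524 -0.0628] 19.07
40 [-0.1539 -0.0672] 19.56
41 [-0.1553 -0.0717] 20.05
42 [-0.1565 -0.0762] 20.53
43 [-0.1574 -0.0808] 21.02
44 [-0.1582 -0.0854] 21.51
45 [-0.1588 -0.0901] 22.0
46 [-0.1592 -0.0948] 22.49
```

```bash
python3 - <<'E'
import numpy as np
A=np.array([525,190.]);a0=np.radians(64.05);T=np.radians(176.5);n=44
P=lambda i:A+(112.9-2.4*i/n)*np.array([np.cos(a0+(T-a0)*i/n),np.sin(a0+(T-a0)*i/n)])
for k in range(4):
    for j in range(2,12,3):
        i=11*k+j;print(k,j,((P(i)-P(11*k))/1000).round(4),round(112.45/n*j/5,2))
    j=11
    print(k,11,((P(11*k+11)-P(11*k))/1000).round(4),round(112.45/n*11/5,2))
E
```

```text
0 2 [-0.0093  0.0039] 1.02
0 5 [-0.0237  0.0081] 2.56
0 8 [-0.0386  0.0104] 4.09
0 11 [-0.0536  0.0107] 5.62
0 11 [-0.0536  0.0107] 5.62
1 2 [-0.01   -0.0009] 1.02
1 5 [-0.0246 -0.004 ] 2.56
1 8 [-0.0388 -0.009 ] 4.09
1 11 [-0.0521 -0.0158] 5.62
1 11 [-0.0521 -0.0158] 5.62
2 2 [-0.0083 -0.0055] 1.02
2 5 [-0.0198 -0.015 ] 2.56
2 8 [-0.0298 -0.026 ] 4.09
2 11 [-0.0383 -0.0382] 5.62
2 11 [-0.0383 -0.0382] 5.62
3 2 [-0.0047 -0.0087] 1.02
3 5 [-0.0103 -0.0225] 2.56
3 8 [-0.014  -0.0368] 4.09
3 11 [-0.0157 -0.0515] 5.62
3 11 [-0.0157 -0.0515] 5.62
```

Call:
apply_moves(increments=[{"tx":-0.0045,"ty":0.002,"tz":0,"rx":0,"ry":0,"rz":0.5,"claw":0.01},{"tx":-0.0093,"ty":0.0039,"tz":0,"rx":0,"ry":0,"rz":1.02,"claw":0.01},{"tx":-0.014,"ty":0.0055,"tz":0,"rx":0,"ry":0,"rz":1.53,"claw":0.01},{"tx":-0.0189,"ty":0.0069,"tz":0,"rx":0,"ry":0,"rz":2.05,"claw":0.01},{"tx":-0.0237,"ty":0.0081,"tz":0,"rx":0,"ry":0,"rz":2.56,"claw":0.01},{"tx":-0.0286,"ty":0.009,"tz":0,"rx":0,"ry":0,"rz":3.07,"claw":0.01},{"tx":-0.0336,"ty":0.0098,"tz":0,"rx":0,"ry":0,"rz":3.58,"claw":0.01},{"tx":-0.0386,"ty":0.0104,"tz":0,"rx":0,"ry":0,"rz":4.09,"claw":0.01},{"tx":-0.0436,"ty":0.0107,"tz":0,"rx":0,"ry":0,"rz":4.6,"claw":0.01},{"tx":-0.0486,"ty":0.0108,"tz":0,"rx":0,"ry":0,"rz":5.11,"claw":0.01},{"tx":-0.0536,"ty":0.0107,"tz":0,"rx":0,"ry":0,"rz":5.62,"claw":0.01}])

```text
clock: 13.5
eef_pos: [520.7, 302.5, 144.4]
tool_rot: [3.139, -0.002, 1.625]
force: [0.7, 0.0, 7.0]
width: 24.1
```

Low force and tracking well, so I'll continue.

Call:
apply_moves(increments=[{"tx":-0.005,"ty":-0.0003,"tz":0,"rx":0,"ry":0,"rz":0.5,"claw":0.01},{"tx":-0.01,"ty":-0.0009,"tz":0,"rx":0,"ry":0,"rz":1.02,"claw":0.01},{"tx":-0.0149,"ty":-0.0017,"tz":0,"rx":0,"ry":0,"rz":1.53,"claw":0.01},{"tx":-0.0198,"ty":-0.0028,"tz":0,"rx":0,"ry":0,"rz":2.05,"claw":0.01},{"tx":-0.0246,"ty":-0.004,"tz":0,"rx":0,"ry":0,"rz":2.56,"claw":0.01},{"tx":-0.0294,"ty":-0.0055,"tz":0,"rx":0,"ry":0,"rz":3.07,"claw":0.01},{"tx":-0.0341,"ty":-0.0072,"tz":0,"rx":0,"ry":0,"rz":3.58,"claw":0.01},{"tx":-0.0388,"ty":-0.009,"tz":0,"rx":0,"ry":0,"rz":4.09,"claw":0.01},{"tx":-0.0433,"ty":-0.0111,"tz":0,"rx":0,"ry":0,"rz":4.6,"claw":0.01},{"tx":-0.0478,"ty":-0.0134,"tz":0,"rx":0,"ry":0,"rz":5.11,"claw":0.01},{"tx":-0.0521,"ty":-0.0158,"tz":0,"rx":0,"ry":0,"rz":5.62,"claw":0.01}])

```text
clock: 14.6
eef_pos: [468.2, 287.0, 144.4]
tool_rot: [3.139, -0.001, 2.116]
force: [-2.0, 0.7, 8.6]
width: 24.2
```

Call:
apply_moves(increments=[{"tx":-0.0042,"ty":-0.0027,"tz":0,"rx":0,"ry":0,"rz":0.5,"claw":0.01},{"tx":-0.0083,"ty":-0.0055,"tz":0,"rx":0,"ry":0,"rz":1.02,"claw":0.01},{"tx":-0.0122,"ty":-0.0085,"tz":0,"rx":0,"ry":0,"rz":1.53,"claw":0.01},{"tx":-0.0161,"ty":-0.0117,"tz":0,"rx":0,"ry":0,"rz":2.05,"claw":0.01},{"tx":-0.0198,"ty":-0.015,"tz":0,"rx":0,"ry":0,"rz":2.56,"claw":0.01},{"tx":-0.0233,"ty":-0.0185,"tz":0,"rx":0,"ry":0,"rz":3.07,"claw":0.01},{"tx":-0.0266,"ty":-0.0222,"tz":0,"rx":0,"ry":0,"rz":3.58,"claw":0.01},{"tx":-0.0298,"ty":-0.026,"tz":0,"rx":0,"ry":0,"rz":4.09,"claw":0.01},{"tx":-0.0328,"ty":-0.0299,"tz":0,"rx":0,"ry":0,"rz":4.6,"claw":0.01},{"tx":-0.0357,"ty":-0.034,"tz":0,"rx":0,"ry":0,"rz":5.11,"claw":0.01},{"tx":-0.0383,"ty":-0.0382,"tz":0,"rx":0,"ry":0,"rz":5.62,"claw":0.01}])

```text
clock: 15.7
eef_pos: [429.3, 248.8, 144.3]
tool_rot: [3.139, 0.0, 2.606]
force: [-4.1, 1.0, 12.3]
width: 24.2
```

Call:
apply_moves(increments=[{"tx":-0.0025,"ty":-0.0043,"tz":0,"rx":0,"ry":0,"rz":0.5,"claw":0.01},{"tx":-0.0047,"ty":-0.0087,"tz":0,"rx":0,"ry":0,"rz":1.02,"claw":0.01},{"tx":-0.0068,"ty":-0.0132,"tz":0,"rx":0,"ry":0,"rz":1.53,"claw":0.01},{"tx":-0.0087,"ty":-0.0178,"tz":0,"rx":0,"ry":0,"rz":2.05,"claw":0.01},{"tx":-0.0103,"ty":-0.0225,"tz":0,"rx":0,"ry":0,"rz":2.56,"claw":0.01},{"tx":-0.0117,"ty":-0.0272,"tz":0,"rx":0,"ry":0,"rz":3.07,"claw":0.01},{"tx":-0.0129,"ty":-0.032,"tz":0,"rx":0,"ry":0,"rz":3.58,"claw":0.01},{"tx":-0.014,"ty":-0.0368,"tz":0,"rx":0,"ry":0,"rz":4.09,"claw":0.01},{"tx":-0.0147,"ty":-0.0417,"tz":0,"rx":0,"ry":0,"rz":4.6,"claw":0.01},{"tx":-0.0153,"ty":-0.0466,"tz":0,"rx":0,"ry":0,"rz":5.11,"claw":0.01},{"tx":-0.0157,"ty":-0.0515,"tz":0,"rx":0,"ry":0,"rz":5.62,"claw":0.01},{"tx":-0.0157,"ty":-0.0515,"tz":0,"rx":0,"ry":0,"rz":5.62,"claw":0.01}])

```text
clock: 16.9
eef_pos: [412.9, 196.1, 144.3]
tool_rot: [-3.141, 0.0, 3.096]
force: [-7.1, -0.2, 17.1]
width: 24.2
```

```bash
python3 - <<'E'
from h import *
s=read_state();print(s['eef_pos'],s['tool_rot'],s['force'],s['qpos'])
print(calibration('wrist'))
a=snap('wrist','w8.png');b=snap('side','s8.png');t=snap('top','t8.png')
r=lambda i,w,h:cv2.resize(i,(w,h),interpolation=cv2.INTER_CUBIC)
o=np.zeros((600,800,3),np.uint8);o[:300,:400]=r(a,400,300);o[:300,400:]=r(b[250:400,230:430],400,300);o[300:,:400]=r(t[170:320,160:360],400,300)
o[300:,400:]=r(a[100:300,200:467],400,300)
cv2.imwrite('pics/c8.png',o[:,:,::-1])
E
```

```text
[412.88868336 196.05954599 144.31091802] [-3.14092774e+00  2.05917835e-04  3.09587045e+00] [-7.08824609 -0.22353838 17.07145785] [-0.00503517  0.59196893 -0.72867175  2.11319394  0.64375638  0.66880534
  0.350342  ]
{'camera_matrix': array([[351.13937924,   0.        , 326.66509967],
       [  0.        , 351.13937924, 238.52108802],
       [  0.        ,   0.        ,   1.        ]]), 'origin': array([345.55737993, 199.76893911, 286.989715  ]), 'attitude': array([-2.72378138e-01, -2.03020312e-04,  1.52629187e+00])}
```

View pics/c8.png

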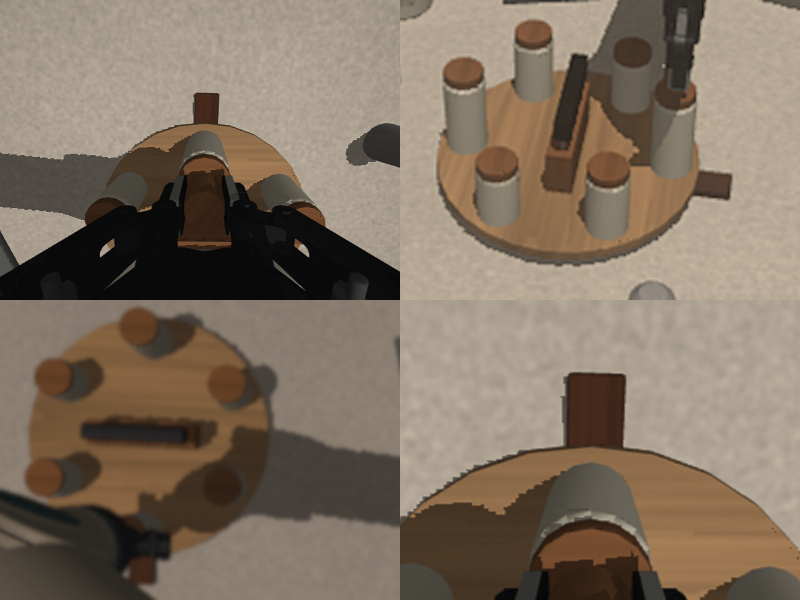

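```bash
python3 - <<'E'
from h import *
c=calibration('wrist');im=cv2.imread('pics/w8.png');hsv=cv2.cvtColor(im,cv2.COLOR_BGR2HSV)
m=((hsv[...,2]<95)&(hsv[...,1]>90))
L=[]
for y in range(154,194,4):
    x=np.where(m[y,305:355])[0]+305;L.append(onz(c,(x.min()+x.max())/2,y,12)[:2])
L=np.array(L);v=cv2.fitLine(L.astype(np.float32),cv2.DIST_L2,0,.01,.01).ravel();print(L[0],L[-1],np.degrees(np.arctan2(v[1],v[0])))
s=read_state();print(s['eef_pos'],s['force'],s['qd'].round(4),s['clock'],s['width'])
p=s['eef_pos'][:2];n=np.array([-v[1],v[0]]);print('TCP offset from tongue line',(p-v[2:])@n)
E
```

```text
[355.7 202.7] [383.  201.1] -3.5491393
[412.89619362 196.3446452  144.30744581] [-5.72619579 -1.61825232 18.46610344] [-0.0026 -0.0011  0.0008 -0.0002 -0.001   0.0006 -0.001 ] 17.05 24.232275683627222
TCP offset from tongue line -2.7910468398425494
```

Call:
apply_moves(increments=[{"tx":0,"ty":0.001,"tz":0,"rx":0,"ry":0,"rz":0,"claw":0.01},{"tx":0,"ty":0.001,"tz":0,"rx":0,"ry":0,"rz":0,"claw":0.01},{"tx":0,"ty":0.001,"tz":0,"rx":0,"ry":0,"rz":0,"claw":0.01},{"tx":0,"ty":0.001,"tz":0,"rx":0,"ry":0,"rz":0,"claw":0.01},{"tx":0,"ty":0.001,"tz":0,"rx":0,"ry":0,"rz":0,"claw":0.01}])

```text
clock: 17.55
eef_pos: [413.0, 197.1, 144.3]
tool_rot: [-3.14, 0.0, 3.094]
force: [-6.9, -2.1, 19.8]
width: 24.4
```

```bash
python3 -c "
from cell import *
s=read_state();print(s['eef_pos'],s['force'],s['width'],s['clock']);print(finish_job())"
```

```text
[412.95666534 197.09460494 144.29834473] [-6.94180606 -2.14121316 19.77793797] 24.405681366110056 17.55
the job is handed in; nothing more can be done
None
```

I handed the job in at 17.6 s, with the scraper in the slot, released, and the tall jar gripped by its knob in line with the tongue. No verdict was given.

- **Scraper:** I lowered it blade down until it met the slot floor (7 N upwards), then let go. The pictures afterwards show it seated upright.
- **Carousel:** I gripped the knob and turned the carousel about 112° anticlockwise at about 0.45 rad/s. The gripper was still holding it, stationary, when I handed in: opening 24.4 mm, about 21 N on the wrist.
- **Jar at the tongue:** the last wrist-camera check put the gripper 2.8 mm to one side of the tongue's centre line, and I then moved it 1 mm towards the line. The remaining 2 mm is about the size of the camera's own sideways error.
- **Disagreements:** the tongue's direction came out between 175.8° and 177.9° depending on the view, about 4 mm at the jar. The top camera placed the carousel's axis 3 to 6 mm off in y from where the scraper went in. The scraper met the slot floor about 4 mm lower than I had expected.
- **Bystanders:** I saw no contact with any of them, but I did not measure their positions again at the end.

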